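# Stand the toppled tip trimmer back up on the cue repair bench

### The arm

A 6-joint arm with a two-finger parallel gripper is mounted at the origin on the work surface. World frame = base frame: x ahead of the robot, y to its left, z up, the work surface at z = 0. Lengths are in mm, angles in rad, forces in N, time in s.
With the tool pointing down it reaches from about 275 to 825 mm from the base axis. Payload 5.2 kg.
Tool frame: the origin (TCP) lies midway between the tips of the shut fingers; the grasp point (between the pads) lies 19 mm behind it; z points along the fingers, y is the line along which they close (so a half turn about z gives the same grasp; the last joint's range is limited). The gripper opens to 93 mm and grips with 3 to 60 N. Pads are 15 mm wide; open, the fingers measure 128 mm over their backs; the gripper's body (75 mm by 188 mm) begins 65 mm behind the grasp point.
Start: joints at [0.986, 0.259, 1.535, -0, 1.348, -0.203], TCP at [204.904, 510.411, 218.653] pointing down, gripper open.
Joint ranges: [-3.14, 3.14], [-0.91, 2.08], [0.19, 2.58], [-1.22, 4.36], [0.22, 2.71], [-3.12, 3.12]. Speed limits (rad/s): [2.57, 2.57, 3.14, 3.14, 3.14, 3.14].

### API

Orientations are given as a rotation vector (axis times angle).
In Python, from rig import bot, grab_frame, camera_model gives the robot as it stands.
- The arm moves only by the shell command python3 -m inch 'ROWS'. ROWS is JSON, a list that holds one entry, the list of rows, each a list of 5 numbers: the shift along the tool's x, y, z in mm, then the turn about the tool's z in degrees, then the finger opening in mm, from 0 to 93. In form: [[[x, y, z, yaw, grip], ...]]. A call has 1 to 5 rows; each row is the pose to reach, as a shift and turn from the pose commanded when the call began, along the tool's axes at that moment; what a row does not reach only later rows make up. A row lasts 1/8 s, in which the tool goes at most 62.5 mm and 10.7 degrees, less where a joint would pass 70% of its speed; a pose out of reach is approached as far as the arm can. A call with a gripper value outside its range is refused whole. The fingers move at their own pace and stop on an object; the grip force is fixed at half the most. Time passes only in rows, so rows that repeat a pose let the fingers close. It gives the time, the measured TCP pose, the force, the opening and the grip force at its end, in the units of the state.
- bot.read_state(): the state, without advancing time (a new reading comes with each control period).
- grab_frame(name): name is "scene" or "top"; returns (picture, depth): 384x512x3 uint8, blue, green, red; 384x512 float32, mm along the optical axis (not along the pixel's ray), 0 where there is no reading.
- camera_model(name): a dict with "fx", "fy", "cx", "cy" (pixels), "k1" (the pictures are not rectified: a ray, as slopes to the right and down, at radius r is drawn at 1 + k1 r^2 times it, then the intrinsics apply), "camera_from_world" (4x4, takes a point from world to camera coordinates). Camera axes: x right, y up, looking along -z (the intrinsics and any distortion apply to the point x, -y, -z); pixel columns grow to the right and rows downward; lengths in mm; the calibration is good to about 2 mm. A picture is of the moment at which its call begins. camera_model takes no time and is no camera call.
- bot.close_job(): hands the job in; it is judged then, once.
The state is a dict: "t": time; "joint_positions": joint angles; "joint_velocities": joint speeds; "tau": joint torques, N m; "ee_pos": TCP position; "tcp_rot": TCP orientation; "force": force on the tool from outside, world axes, zero at the start; "wrist_torque": the same for the moment, N m; "finger_gap": finger opening in mm; "grip_force": force on a finger pad.
Only numpy, scipy, OpenCV 4.12 (cv2) and the standard library are available. Lean on these libraries where they do the work, as an engineer would, in place of code of your own. Each camera call takes 0.05 s, during which the arm holds its last target. There are 200 camera calls.

### The job

The steel tip trimmer has been knocked over on the black rubber matting. Stand it back upright on its square foot, within about 15 cm of where it fell, without dropping it, and let go of it. Leave the copper tube, the white ferrule and the file as they are.

Things in the scene. Friction and masses are not known exactly. Their poses are not given: they have to be found in the camera images.
- trimmer: Steel tool, 105 mm tall, 0.32 kg: foot 52 x 52 x 12 mm; round body 38 mm wide to 34 mm up, thinning to a neck 18 mm wide 60 to 74 mm up; ball 34 mm wide, centre 88 mm up. Origin: centre of the sole; z runs from sole to ball. It lies on foot and ball, ball end 7 degrees down, ball centre 17 mm over the mat. Pinched by the ball it swivels in the fingers. Upright: z up, origin at height 0.
- tube: Copper burnishing tube standing on end, open at both ends, 26 mm outside diameter, 21 mm bore, 75 mm tall. Bystander. Origin: centre of its lower end, z axis up along the tube.
- ferrule: Small white ferrule, a plain tube standing on end, 15 mm outside diameter, 26 mm tall. Bystander. Origin: centre of its lower end, z axis up.
- file: Bronze-coloured flat shaping file lying flat: blade 22 mm wide, 130 mm long, 6 mm thick, with a round wooden handle 20 mm in diameter and 85 mm long. Bystander. Origin: on its underside, on its long centreline; the y axis points along the blade: the blade reaches from y = -30 mm to +100 mm, the handle from -30 to -115 mm; z axis up.
Mind the look-alikes: they are no part of the job. Of the things like the trimmer, leave any that is blue or pink; of the rest the larger one is meant.

How it is judged (in metres and radians):
At the end, for the whole second after the job is handed in: The trimmer stands at rest on its foot on the matting (upright within about 10 degrees, sole within 6 mm of the matting's height), within 17 cm of where it lay, and the tube, ferrule and file are where they were within 20 mm, tube and ferrule still standing (angle between trimmer's own z axis and vertical below 0.17 rad and height (world z) of trimmer between -0.006 and 0.006 m and distance of trimmer from where it was at the start of the episode below 0.17 m and linear speed of trimmer below 0.02 m/s and angular speed of trimmer below 0.15 rad/s and distance of each of tube, ferrule, file from where it was at the start of the episode below 0.02 m and angle between each of tube, ferrule's own z axis and vertical below 0.2 rad); the robot touches nothing.
It fails at once if the trimmer is dropped (falls or flies free of the fingers faster than 0.8 m/s, a fall of about 30 mm) (linear speed of trimmer above 0.8 m/s and contact force between the fingers and trimmer below 0.2 N).
It fails at once if the copper tube is moved more than 20 mm or tipped over (distance of tube from where it was at the start of the episode above 0.02 m or angle between tube's own z axis and vertical above 0.4 rad).
It fails at once if the ferrule is moved more than 20 mm or tipped over (distance of ferrule from where it was at the start of the episode above 0.02 m or angle between ferrule's own z axis and vertical above 0.4 rad).
It fails at once if the file is moved more than 20 mm (distance of file from where it was at the start of the episode above 0.02 m).
It also fails if it takes over 35 s, if anything falls off the work surface, if the arm or the gripper's body presses on something with over 40 N, if the wrist force passes 120 N, or if a joint passes its speed limit or range.

## Working session

There is one attempt and no reset: what is moved stays moved. The work goes in short steps, Python scripts to look and compute and a shell command to move; the robot and the scene stay as the last step left them, time stands still between calls to the robot, and variables do not carry over. Pictures are saved under pics/ and viewed, at most 10 in all, crops included, and the job is handed in when it is done.

```bash
ls; mkdir -p pics; python3 - <<'E'
from rig import bot, grab_frame, camera_model
import cv2, numpy as np
for n in ("scene","top"):
    p,d=grab_frame(n); cv2.imwrite(f"pics/{n}0.png",p); np.save(f"pics/{n}0.npy",d)
    c=camera_model(n); print(n,{k:np.round(v,3).tolist() for k,v in c.items()})
print(bot.read_state())
E
```

```text
pics
scene {'fx': 444.534, 'fy': 444.534, 'cx': 249.758, 'cy': 193.702, 'k1': -0.049, 'camera_from_world': [[-0.705, 0.709, 0.011, 398.461], [-0.503, -0.511, 0.697, 187.765], [0.5, 0.486, 0.717, -1465.397], [0.0, 0.0, 0.0, 1.0]]}
top {'fx': 390.624, 'fy': 390.624, 'cx': 259.386, 'cy': 190.614, 'k1': -0.137, 'camera_from_world': [[0.016, -0.999, -0.03, -43.222], [0.985, 0.011, 0.173, -525.899], [-0.173, -0.032, 0.984, -932.386], [0.0, 0.0, 0.0, 1.0]]}
{'t': 0.1, 'joint_positions': array([ 9.86177055e-01,  2.59257434e-01,  1.53593455e+00, -1.62820044e-05,
        1.34802506e+00, -2.02789227e-01]), 'joint_velocities': array([-0.0011265 , -0.00238238, -0.00137131, -0.00068564,  0.00081322,
       -0.00027403]), 'tau': array([ 2.04586802e-03, -4.38206041e+01, -2.84644121e+01,  7.19144661e-02,
        3.61311156e-02, -6.21110962e-05]), 'ee_pos': array([204.64624633, 509.98813796, 217.92337257]), 'tcp_rot': array([-5.96019167e-01, -3.08391589e+00,  2.36547707e-03]), 'force': array([ 0.23127538, -0.76933762,  0.71771097]), 'wrist_torque': array([-0.01035831,  0.01762453, -0.03295031]), 'grip_force': 0.0, 'finger_gap': 92.94294034755185}
```

View pics/top0.png

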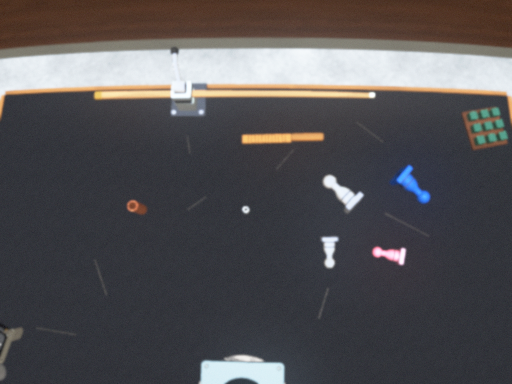

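View pics/scene0.png

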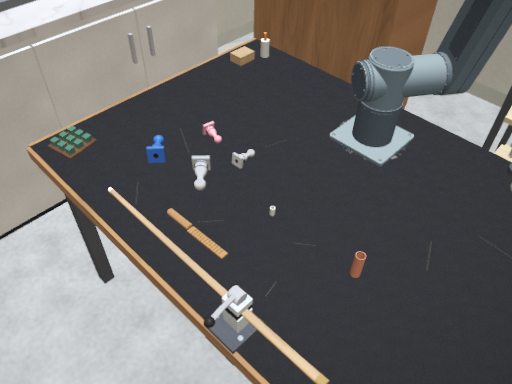

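The top view shows the grey trimmer with its ball at about (330,182) and foot at (354,201). The smaller grey one is at (330,250), blue at (412,185) and pink at (390,255). In the scene view its ball is at (200,184) and its foot at (201,162). The file, ferrule and tube are clear of it.

```bash
cat > h.py <<'E'
import cv2, numpy as np
from rig import camera_model
def K(c): return np.array([[c["fx"],0,c["cx"]],[0,c["fy"],c["cy"]],[0,0,1.]]),np.array([c["k1"],0,0,0.])
def slopes(c,uv): k,d=K(c); return cv2.undistortPoints(np.float64(uv).reshape(-1,1,2),k,d)[:,0]
def world(n,uv,z):
    c=camera_model(n); s=slopes(c,uv); T=np.linalg.inv(np.array(c["camera_from_world"]))
    z=np.asarray(z,float); P=np.c_[s[:,0]*z,-s[:,1]*z,-z]; return P@T[:3,:3].T+T[:3,3]
def ray(n,uv):
    T=np.linalg.inv(np.array(camera_model(n)["camera_from_world"])); o=T[:3,3]; d=world(n,[uv],[1.])[0]-o
    return o,d/np.linalg.norm(d)
def tri(a,b):
    (o,d),(p,e)=ray("top",a),ray("scene",b); s,t=np.linalg.lstsq(np.c_[d,-e],p-o,rcond=None)[0]
    A,B=o+s*d,p+t*e; return (A+B)/2,np.linalg.norm(A-B)
E
python3 - <<'E'
from h import *
for n,(x0,x1,y0,y1) in {"top":(315,372,168,218),"scene":(185,220,148,196)}.items():
    p=cv2.imread(f"pics/{n}0.png"); d=np.load(f"pics/{n}0.npy")
    m=np.zeros(p.shape[:2],bool); m[y0:y1,x0:x1]=p[y0:y1,x0:x1].min(2)>75
    l,lab,st,_=cv2.connectedComponentsWithStats(m.astype(np.uint8)); k=1+st[1:,4].argmax(); print(n,st[k])
    v,u=np.nonzero((lab==k)&(d>0)); W=world(n,np.c_[u,v],d[v,u]); W=W[W[:,2]>6]
    c=W[:,:2].mean(0); ax=np.linalg.svd(W[:,:2]-c,full_matrices=False)[2][0]
    ax*=-1 if ax[0]<0 else 1   # toward ball (+x)
    t=(W[:,:2]-c)@ax; s=(W[:,:2]-c)@np.array([-ax[1],ax[0]])
    print(c,ax,np.degrees(np.arctan2(ax[1],ax[0])),t.min(),t.max())
    for a in np.arange(np.floor(t.min()),t.max(),8):
        q=(t>=a)&(t<a+8)
        if q.any(): print(int(a),q.sum(),np.round([s[q].min(),s[q].max(),W[q,2].min(),W[q,2].max()],1))
    q=t>t.max()-30; print("ball pts",W[q].mean(0),W[q].max(0))
    o=cv2.resize(p[y0-15:y1+15,x0-15:x1+15],None,fx=6,fy=6,interpolation=cv2.INTER_NEAREST); cv2.imwrite(f"pics/{n}c.png",o); print(o.shape)
a=cv2.imread("pics/topc.png");b=cv2.imread("pics/scenec.png");h=max(a.shape[0],b.shape[0])
f=lambda i:cv2.copyMakeBorder(i,0,h-i.shape[0],0,0,cv2.BORDER_CONSTANT); o=np.hstack([f(a),f(b)]); cv2.imwrite("pics/crops.png",o); print(o.shape)
E
```

```text
top [322 174  43  40 711]
[ 523.66914273 -245.47634989] [0.7088887  0.70532036] 44.855430903756236 -42.2990804383265 60.835598379786916
-43 69 [-29.5  23.4   7.3  57.7]
-35 71 [-29.9  23.2  15.6  56.3]
-27 55 [-27.7  17.5  29.   54.4]
-19 56 [-23.2  17.3  27.1  46.7]
-11 43 [-21.4  16.4  23.4  47.9]
-3 49 [-18.6  15.1  20.5  43.7]
5 33 [-16.1  12.5  18.   41.4]
13 27 [-9.6  8.9 18.4 34.1]
21 19 [-9.7  5.4 17.9 30.1]
29 27 [-12.8   9.8  21.5  34. ]
37 37 [-15.5  13.5  15.1  37.1]
45 35 [-17.1  13.9  20.3  37.1]
53 32 [-15.4  10.1  15.8  34.7]
ball pts [ 556.02650909 -213.06215949   29.18192723] [ 572.6649189  -198.93010983   37.09832005]
(480, 522, 3)
scene [191 155  20  36 507]
[ 525.80177379 -244.4177105 ] [0.69460417 0.71939214] 46.00431688452158 -44.86277225870407 63.885720134266286
-45 30 [-24.4  24.6  36.2  56.6]
-37 99 [-27.5  25.2   6.   57.2]
-29 48 [-24.3  24.8  21.3  55.7]
-21 24 [-19.5  18.7  19.9  46.2]
-13 31 [-18.8  16.6  15.   43.4]
-5 35 [-18.7  16.6  16.9  44.2]
3 38 [-15.4  14.6  16.1  42. ]
11 26 [-12.    9.   19.9  37.8]
19 12 [-8.6  6.7 21.  30.1]
27 6 [-7.8  4.2 25.1 31.2]
35 11 [-15.7  13.   24.8  33.6]
43 35 [-15.4  15.7  10.3  35.5]
51 48 [-15.4  13.5   7.7  33.4]
59 11 [-8.9  5.1 17.9 28.5]
ball pts [ 561.39762535 -207.56977134   24.83101602] [ 574.30083476 -195.64536582   35.48707401]
(468, 390, 3)
(480, 912, 3)
```

View pics/crops.png

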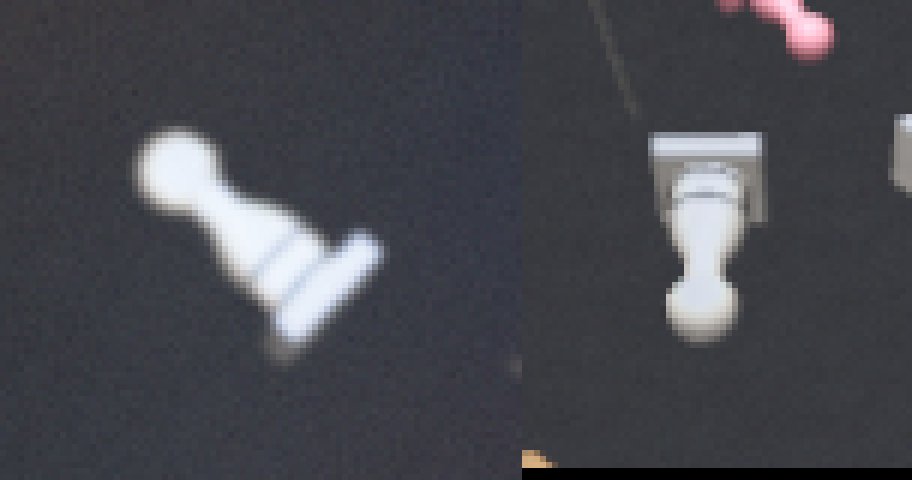

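The crops show the larger grey trimmer lying flat on one side of its foot. The ball circle is centred at about (329.0,180.9) in top and (199.6,184.0) in scene, with the foot up and to the right of it. Next I triangulate the ball, fit a sphere to it, and check the neighbours.

```bash
python3 - <<'E'
from h import *
from scipy.optimize import least_squares
P,e=tri((329.0,180.9),(199.6,184.0)); print("ball tri",P.round(1),e.round(1))
Q=[]
for n,(cu,cv_,r) in {"top":(329,181,7),"scene":(199.6,184,6)}.items():
    p=cv2.imread(f"pics/{n}0.png"); d=np.load(f"pics/{n}0.npy")
    v,u=np.nonzero((p.min(2)>90)&(d>0)); k=np.hypot(u-cu,v-cv_)<r-1; u,v=u[k],v[k]
    W=world(n,np.c_[u,v],d[v,u]); Q.append(W)
    f=least_squares(lambda x:np.linalg.norm(W-x,axis=1)-17,P,loss="soft_l1"); print(n,len(W),f.x.round(1),np.abs(f.fun).mean().round(2))
# foot top edge ends (top crop/scene crop): left and right upper corners of foot
for a,b in (((282/6+300,340/6+153),(651/6-87+170,136/6+133)),((378/6+300,240/6+153),(762/6-87+170,136/6+133))):
    print("foot edge",*tri(a,b))
for nm,uv in dict(file_tip=(243,139),file_end=(323,137),ferrule=(246,210),blue_foot=(405,170),small=(330,240)).items():
    o,d=ray("top",uv); print(nm,(o-d*(o[2]-10)/d[2])[:2].round(0))
E
```

```text
ball tri [ 557.7 -213.4   17.6] 3.2
top 109 [ 557.4 -215.6   17.8] 1.13
scene 75 [ 556.5 -214.    17. ] 1.64
foot edge [ 498.84668329 -274.29246288   44.31594406] 51.833402589779254
foot edge [ 501.52184291 -266.09208641   69.61804694] 56.8706532997803
file_tip [672.  11.]
file_end [ 679. -202.]
ferrule [482.  -1.]
blue_foot [ 592. -419.]
small [ 407. -216.]
```

The ball centre is at (557, -214, 17), and triangulation and both depth fits agree with the stated 17 mm height. The axis points from foot to ball at about 45°. I'll write a helper that converts a world target into tool-frame shifts.

```bash
cat > go.py <<'E'
import sys, numpy as np
from rig import bot
from scipy.spatial.transform import Rotation as R
s=bot.read_state(); M=R.from_rotvec(s["tcp_rot"]).as_matrix(); w=np.array([float(a) for a in sys.argv[1:4]])
ya=np.degrees(np.arctan2(M[1,1],M[0,1])); print("t",round(s["t"],2),"tcp",s["ee_pos"].round(1),"y-ang",ya.round(1),"gap",round(s["finger_gap"],1),"grip",round(s["grip_force"],1),"F",s["force"].round(1))
print("shift",(M.T@(w-s["ee_pos"])).round(1),"yaw",round((ya+44.7+180)%360-180,1))
E
python3 go.py 557 -214 150
```

```text
t 0.1 tcp [204.6 510.  217.9] y-ang 68.1 gap 92.9 grip 0.0 F [ 0.2 -0.8  0.7]
shift [-596.8 -540.4   68.6] yaw 112.8
```

```bash
python3 -m inch '[[[-597,-540,0,113,70],[-597,-540,0,113,70],[-597,-540,0,113,70],[-597,-540,0,113,70],[-597,-540,0,113,70]]]'; python3 go.py 557 -214 150
```

```text
t: 0.72
ee_pos: [342.2, 227.7, 218.6]
tcp_rot: [1.932, 2.477, 0.0]
force: [0.3, 1.2, 0.2]
finger_gap: 70.0
grip_force: 0.0
t 0.72 tcp [342.2 227.7 218.6] y-ang 14.1 gap 70.0 grip 0.0 F [0.3 1.2 0.2]
shift [-480.7  100.9   68.6] yaw 58.8
```

```bash
python3 -m inch '[[[-480,101,0,58,70],[-480,101,0,58,70],[-480,101,0,58,70],[-480,101,0,58,70],[-480,101,0,58,70]]]'; python3 go.py 557 -214 150
```

```text
t: 1.35
ee_pos: [480.7, -52.6, 218.5]
tcp_rot: [-2.843, -1.335, -0.0]
force: [-0.2, 0.2, 0.8]
finger_gap: 70.3
grip_force: 0.0
t 1.35 tcp [480.7 -52.6 218.5] y-ang -39.7 gap 70.3 grip 0.0 F [-0.2  0.2  0.8]
shift [-75.4 161.8  68.4] yaw 5.0
```

```bash
python3 -m inch '[[[-75,162,68,5,70],[-75,162,68,5,70],[-75,162,68,5,70],[-75,162,68,5,70],[-75,162,68,5,70]]]'; python3 go.py 557 -214 60; python3 - <<'E'
from rig import grab_frame
import cv2,numpy as np
a=grab_frame("top")[0][130:250,260:400]; b=grab_frame("scene")[0][110:230,130:270]
cv2.imwrite("pics/p1.png",cv2.resize(np.hstack([a,b]),(798,342),interpolation=cv2.INTER_CUBIC))
E
```

```text
t: 1.98
ee_pos: [557.5, -210.9, 149.9]
tcp_rot: [-2.894, -1.218, 0.002]
force: [-0.6, 0.3, -0.3]
finger_gap: 70.1
grip_force: 0.0
t 1.98 tcp [ 557.5 -210.9  149.9] y-ang -44.3 gap 70.1 grip 0.0 F [-0.6  0.3 -0.3]
shift [-2.5  2.  89.9] yaw 0.4
```

View pics/p1.png

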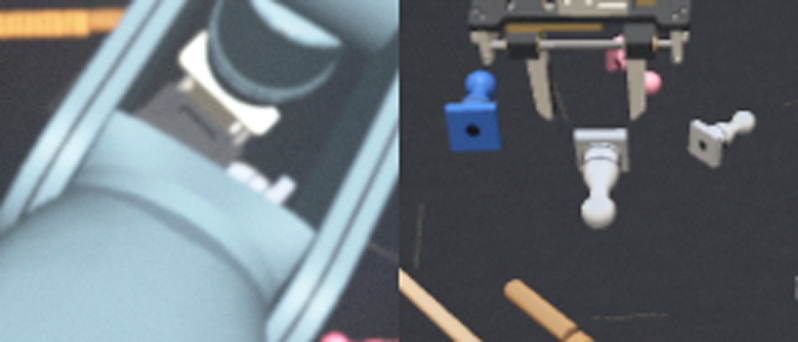

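The scene view shows the open fingers straddling the trimmer's axis symmetrically, with the blue, pink and small ones clear. I'll lower in two stages.

```bash
python3 -m inch '[[[0,0,50,0,60],[0,0,90,0,60],[0,0,90,0,60]]]'; python3 go.py 557 -214 2.5
```

```text
t: 2.45
ee_pos: [556.0, -208.6, 59.0]
tcp_rot: [-2.89, -1.22, 0.005]
force: [-0.5, 0.1, 0.4]
finger_gap: 60.2
grip_force: 0.0
t 2.45 tcp [ 556.  -208.6   59. ] y-ang -44.2 gap 60.2 grip 0.0 F [-0.5  0.1  0.4]
shift [-3.1  4.8 56.5] yaw 0.5
```

```bash
python3 -m inch '[[[-3,5,20,0.5,60],[-3,5,45,0.5,60],[-3,5,45,0.5,60]]]'; python3 go.py 557 -214 2.5
```

```text
t: 2.82
ee_pos: [559.6, -216.2, 16.6]
tcp_rot: [-2.9, -1.208, 0.0]
force: [-0.6, 0.4, 0.7]
finger_gap: 59.8
grip_force: 0.0
t 2.83 tcp [ 559.6 -216.2   16.6] y-ang -44.8 gap 59.8 grip 0.0 F [-0.6  0.4  0.7]
shift [-0.3 -3.4 14.1] yaw -0.1
```

```bash
python3 -m inch '[[[0,-2,6,0,60],[0,-2,14,0,60],[0,-2,14,0,60],[0,-2,14,0,60]]]'; python3 go.py 557 -214 2.5
```

```text
t: 3.32
ee_pos: [558.3, -215.6, 1.9]
tcp_rot: [2.9, 1.207, 0.0]
force: [-0.7, 0.8, -0.2]
finger_gap: 59.8
grip_force: 0.0
t 3.33 tcp [ 558.3 -215.6    1.9] y-ang -44.8 gap 59.8 grip 0.0 F [-0.7  0.8 -0.2]
shift [ 0.2 -2.1 -0.6] yaw -0.1
```

```bash
python3 -m inch '[[[0,-1.5,0,0,45],[0,-1.5,0,0,36],[0,-1.5,0,0,25],[0,-1.5,0,0,25],[0,-1.5,0,0,25]]]'; python3 go.py 557 -214 2.5
```

```text
t: 3.95
ee_pos: [557.3, -214.5, 1.7]
tcp_rot: [2.9, 1.207, 0.0]
force: [0.3, 0.4, -0.1]
finger_gap: 32.3
grip_force: 30.0
t 3.95 tcp [ 557.3 -214.5    1.7] y-ang -44.8 gap 32.3 grip 30.0 F [ 0.3  0.4 -0.1]
shift [ 0.2 -0.6 -0.8] yaw -0.1
```

Gripped at a 32.3 mm gap with 30 N on the ball. Now I'll raise the ball along an arc about the foot's lower edge (tool -x is toward the foot), starting with the first 15 degrees.

```bash
python3 -m inch '[[[-1,0,-5,0,25],[-3,0,-10,0,25],[-7,0,-21,0,25],[-12,0,-32,0,25],[-12,0,-32,0,25]]]'; python3 go.py 538.1 -233.3 52.5; python3 - <<'E'
from rig import grab_frame
import cv2,numpy as np
b=grab_frame("scene")[0][100:220,130:270]
cv2.imwrite("pics/p2.png",cv2.resize(b,(700,600),interpolation=cv2.INTER_CUBIC))
E
```

```text
t: 4.58
ee_pos: [549.2, -223.9, 35.2]
tcp_rot: [2.899, 1.205, 0.002]
force: [-0.1, 0.5, -2.0]
finger_gap: 32.8
grip_force: 30.0
t 4.58 tcp [ 549.2 -223.9   35.2] y-ang -44.8 gap 32.8 grip 30.0 F [-0.1  0.5 -2. ]
shift [-14.5  -1.3 -17.3] yaw -0.1
```

View pics/p2.png

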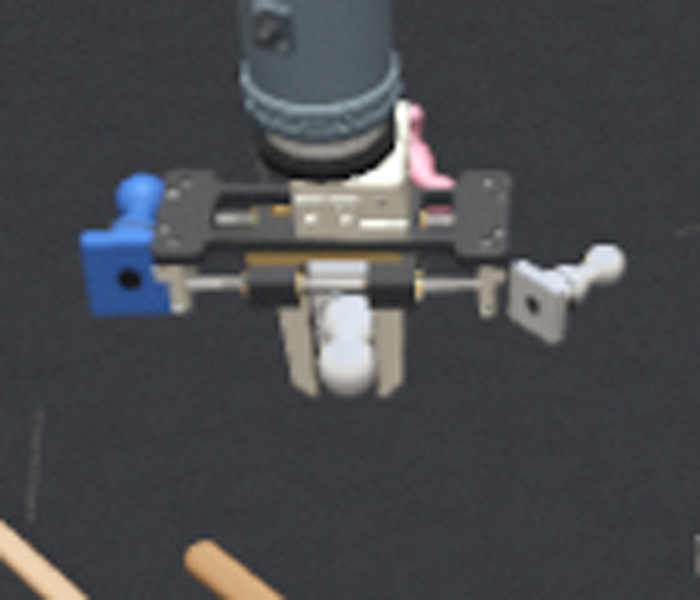

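The picture shows the ball held between the fingertips at (347,365 in the crop), the foot behind it still down, and the neighbours clear. I'll continue the arc.

```bash
python3 -m inch '[[[-7,0,-9,0,25],[-15,0,-18,0,25],[-25,0,-26,0,25],[-35,0,-33,0,25],[-35,0,-33,0,25]]]'; python3 -m inch '[[[-11,0,-5,0,25],[-22,0,-9,0,25],[-34,0,-11,0,25],[-46,0,-13,0,25],[-46,0,-13,0,25]]]'; python3 - <<'E'
from rig import grab_frame
import cv2,numpy as np
b=grab_frame("scene")[0][70:190,130:270]
cv2.imwrite("pics/p3.png",cv2.resize(b,(700,600),interpolation=cv2.INTER_CUBIC))
E
```

```text
t: 5.25
ee_pos: [523.8, -248.9, 67.5]
tcp_rot: [2.9, 1.205, 0.001]
force: [0.6, 0.0, -2.5]
finger_gap: 32.7
grip_force: 30.0
t: 5.88
ee_pos: [490.9, -281.4, 79.8]
tcp_rot: [2.901, 1.205, -0.0]
force: [-0.1, -1.2, -2.4]
finger_gap: 32.8
grip_force: 30.0
```

View pics/p3.png

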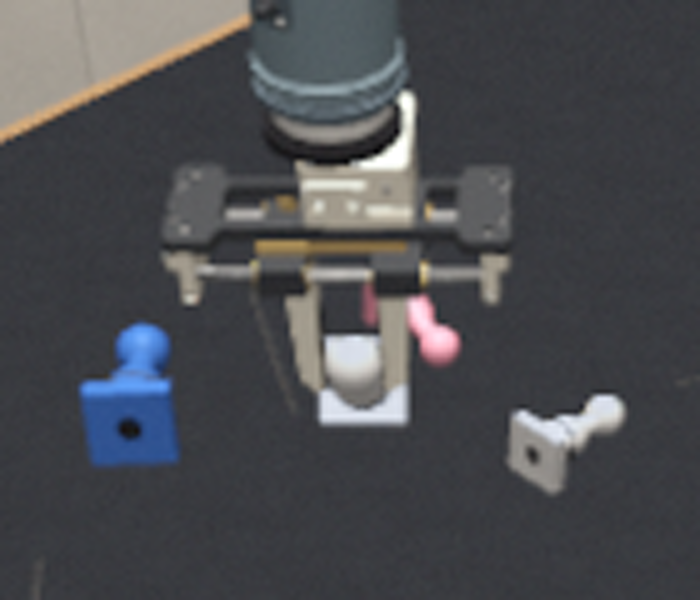

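The picture shows the trimmer tilted about 60–65° up, foot at (363,405 in crop) and nearly hanging (force about -2.5 N against 3.1 N weight). I'll lower it lightly onto the edge while continuing toward the foot.

```bash
python3 -m inch '[[[-4,0,4,0,25],[-11,0,4,0,25],[-18,0,4,0,25],[-26,0,4,0,25],[-26,0,4,0,25]]]'; python3 - <<'E'
from rig import grab_frame
import cv2,numpy as np
b=grab_frame("scene")[0][70:190,130:270]
cv2.imwrite("pics/p4.png",cv2.resize(b,(700,600),interpolation=cv2.INTER_CUBIC))
E
```

```text
t: 6.55
ee_pos: [472.9, -299.5, 75.7]
tcp_rot: [2.901, 1.206, -0.0]
force: [0.4, -0.1, -2.2]
finger_gap: 32.5
grip_force: 30.0
```

View pics/p4.png

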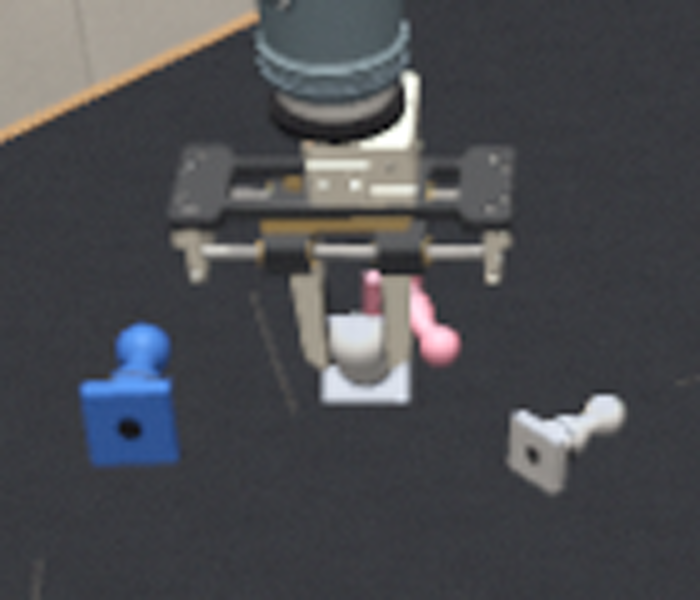

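The foot's top face is seen almost face-on (square spanning rows 315–403 in the crop). That suggests the tilt is only about 50° and pad friction is holding it clear of the mat. I'll measure it from depth.

```bash
cat > tilt.py <<'E'
from h import *
from rig import grab_frame,bot
p,d=grab_frame("scene"); s=bot.read_state()["ee_pos"]; a=np.array([.705,.709])
v,u=np.nonzero((d>0)); k=(u>150)&(u<240)&(v>90)&(v<200); u,v=u[k],v[k]
W=world("scene",np.c_[u,v],d[v,u]); r=W-s; H=r[:,:2]@a; S=r[:,:2]@np.array([-a[1],a[0]])
px=p[v,u]; k=(abs(S)<30)&(H>-110)&(H<60)&(W[:,2]>4)&(W[:,2]<130)&(px.min(1)>70)
H,S,Z,u,v=H[k],S[k],W[k,2],u[k],v[k]
img=np.zeros((480,640,3),np.uint8)
for h,z,sd in zip(H,Z,S): cv2.circle(img,(int(400+h*3.2),int(440-z*3.2)),3,(255,255,255) if abs(sd)<14 else (0,160,255),-1)
cv2.line(img,(0,440),(639,440),(0,255,0),1)
f=least_squares(lambda x:0,[0]) if 0 else None
cv2.imwrite("pics/prof%d.png"%int(bot.read_state()["t"]*100),img); print("pics/prof%d.png"%int(bot.read_state()["t"]*100))
for n,m in (("mid",abs(S)<14),("side",abs(S)>19)):
    o=np.argsort(Z[m]); print(n,[(int(x),int(y)) for x,y in zip(H[m][o][::6],Z[m][o][::6])])
E
python3 tilt.py
```

```text
pics/prof665.png
mid [(-42, 15), (-34, 17), (-36, 20), (-38, 22), (-36, 24), (-25, 37), (-19, 42), (-20, 48), (-18, 51), (-18, 55), (-16, 57), (15, 83), (15, 86), (13, 88), (18, 92), (15, 93), (14, 96), (11, 98), (13, 99), (9, 100), (2, 102), (3, 103), (0, 103), (1, 105), (7, 106)]
side [(-50, 4), (-33, 18), (-34, 21), (-40, 24), (-33, 26), (-43, 30), (-65, 52), (9, 81), (9, 85), (6, 86), (7, 91), (10, 93), (9, 96), (8, 99), (7, 102), (6, 105), (8, 107), (12, 113), (5, 115), (10, 119), (9, 121), (5, 126), (6, 127)]
```

From depth, the ball centre is 91 mm up, the axis is at about 47° and the lower foot edge is about 9 mm above the mat. The swivel friction roughly balances gravity. I'll see whether an opening target closer to the measured gap lowers the grip force, staying just high enough to swing clear.

```bash
python3 -m inch '[[[0,0,-3,0,25],[0,0,-3,0,30]]]'; python3 -m inch '[[[0,0,0,0,31.5],[0,0,0,0,31.5]]]';  python3 tilt.py
```

```text
t: 6.9
ee_pos: [473.6, -299.0, 79.1]
tcp_rot: [2.9, 1.207, 0.001]
force: [0.2, 0.0, -2.4]
finger_gap: 33.0
grip_force: 30.0
t: 7.15
ee_pos: [473.3, -298.8, 78.6]
tcp_rot: [-2.9, -1.207, 0.0]
force: [0.1, 1.1, -3.3]
finger_gap: 32.6
grip_force: 28.4
pics/prof720.png
mid [(-44, 5), (-35, 17), (-40, 20), (-34, 22), (-31, 24), (-43, 26), (-36, 32), (-22, 44), (-20, 49), (-16, 53), (-17, 55), (-23, 58), (15, 87), (13, 88), (9, 93), (16, 95), (14, 97), (12, 99), (15, 101), (3, 103), (14, 104), (1, 104), (-2, 106), (3, 106), (8, 107), (5, 108), (2, 110)]
side [(-65, 4), (-107, 15), (-36, 20), (-38, 22), (-30, 24), (-41, 27), (-38, 30), (-44, 34), (6, 79), (10, 86), (13, 89), (8, 92), (11, 94), (10, 97), (8, 99), (13, 103), (7, 105), (7, 110), (12, 114), (4, 118), (10, 119), (9, 122), (9, 126), (8, 128)]
```

Force does respond (28.4 N at 31.5). I'll step more finely.

```bash
python3 -m inch '[[[0,0,0,0,31.8],[0,0,0,0,31.8]]]'; python3 -m inch '[[[0,0,0,0,32.1],[0,0,0,0,32.1]]]';  python3 tilt.py
```

```text
t: 7.45
ee_pos: [473.3, -298.9, 78.6]
tcp_rot: [2.9, 1.207, -0.0]
force: [0.2, 0.2, -2.8]
finger_gap: 32.2
grip_force: 24.0
t: 7.7
ee_pos: [473.3, -298.9, 78.6]
tcp_rot: [-2.9, -1.207, -0.0]
force: [-0.1, 0.5, -3.3]
finger_gap: 33.3
grip_force: 19.7
pics/prof775.png
mid [(-4, 6), (-2, 8), (-4, 11), (-2, 12), (-10, 14), (-9, 15), (-10, 17), (-6, 21), (-5, 26), (-47, 31), (0, 35), (4, 38), (1, 40), (0, 43), (0, 46), (1, 48), (0, 51), (-2, 53), (-2, 56), (0, 58), (0, 59), (-6, 61), (-12, 63), (0, 66), (14, 82), (19, 86), (20, 90), (15, 94), (17, 95), (20, 97), (13, 99), (10, 101), (16, 102), (0, 103), (15, 105), (-6, 106), (0, 107), (0, 108), (10, 108)]
side [(-5, 6), (-107, 11), (-6, 13), (0, 14), (-21, 17), (-5, 18), (-17, 20), (-20, 21), (-33, 22), (-21, 24), (-48, 26), (-40, 29), (-13, 35), (10, 82), (6, 86), (11, 91), (9, 93), (9, 96), (12, 98), (11, 102), (10, 104), (4, 107), (9, 112), (11, 117), (10, 119), (11, 120), (7, 124), (8, 125), (9, 129)]
```

That worked: at about 20 N it swung to about 74° (the foot face slope is now only about 16°). A little looser.

```bash
python3 -m inch '[[[0,0,0,0,32.3],[0,0,0,0,32.5],[0,0,0,0,32.5]]]';  python3 tilt.py; python3 - <<'E'
from rig import grab_frame
import cv2,numpy as np
b=grab_frame("scene")[0][70:190,130:270]
cv2.imwrite("pics/p5.png",cv2.resize(b,(700,600),interpolation=cv2.INTER_CUBIC))
E
```

```text
t: 8.12
ee_pos: [473.3, -298.9, 78.7]
tcp_rot: [2.9, 1.207, 0.0]
force: [0.4, 0.2, -2.3]
finger_gap: 32.9
grip_force: 14.2
pics/prof817.png
mid [(1, 4), (1, 8), (0, 10), (-2, 12), (-1, 13), (0, 15), (-2, 17), (-3, 19), (0, 23), (0, 27), (-3, 31), (-3, 35), (3, 38), (0, 39), (4, 42), (2, 45), (-3, 48), (3, 49), (5, 51), (5, 55), (-2, 56), (0, 59), (1, 59), (-5, 61), (2, 64), (-2, 68), (14, 81), (12, 88), (17, 92), (16, 94), (13, 96), (5, 97), (16, 98), (14, 101), (16, 102), (14, 104), (6, 105), (8, 107), (4, 107), (14, 108), (6, 109)]
side [(-3, 4), (0, 10), (3, 13), (-9, 15), (-12, 16), (-15, 17), (-10, 18), (-36, 20), (-109, 21), (-37, 23), (-31, 24), (-38, 26), (-45, 28), (8, 81), (10, 86), (10, 90), (5, 93), (8, 95), (7, 98), (10, 101), (8, 103), (8, 106), (7, 110), (7, 113), (8, 117), (11, 120), (8, 121), (7, 124), (6, 127), (5, 129)]
```

View pics/p5.png

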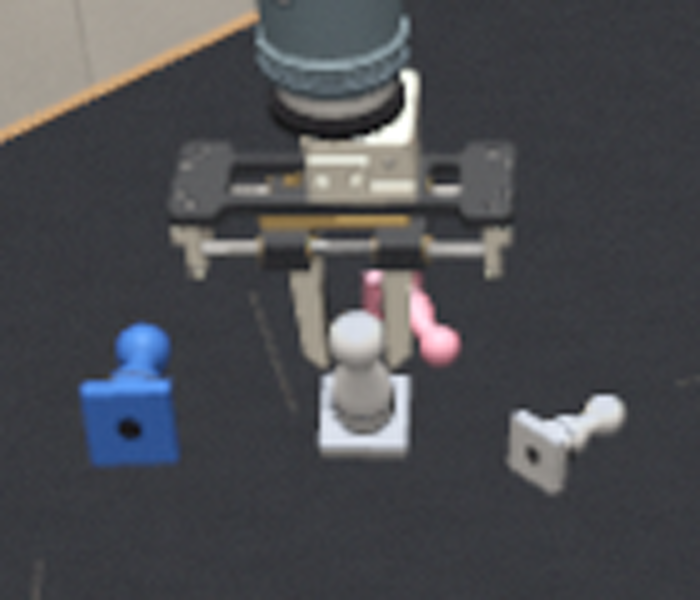

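The picture shows the trimmer nearly vertical, with the ball at (356,335) between the fingers and the foot at (365,425), tilted about 13°. I'll lower it onto the foot edge while moving back so it rolls flat.

```bash
python3 -m inch '[[[0,0,2.5,0,32.4],[-6,0,3,0,32.4],[-12,0,4,0,32.4],[-18,0,5,0,32.4],[-22,0,6,0,32.4]]]'; python3 -m inch '[[[0,0,0,0,32.4]]]'; python3 tilt.py
```

```text
t: 8.85
ee_pos: [458.9, -316.6, 74.5]
tcp_rot: [2.896, 1.205, 0.002]
force: [-0.9, -0.6, 5.1]
finger_gap: 32.9
grip_force: 15.6
t: 8.98
ee_pos: [458.8, -316.7, 74.4]
tcp_rot: [2.896, 1.205, 0.002]
force: [-0.5, -1.2, 5.1]
finger_gap: 33.3
grip_force: 15.6
pics/prof902.png
mid [(20, 4), (22, 6), (17, 10), (22, 11), (23, 11), (19, 12), (16, 13), (15, 16), (13, 18), (-103, 21), (14, 23), (11, 25), (10, 28), (13, 31), (16, 33), (-106, 35), (10, 36), (-108, 37), (18, 39), (11, 41), (14, 44), (17, 46), (0, 48), (16, 49), (4, 51), (11, 53), (8, 55), (6, 56), (3, 58), (2, 61), (5, 63), (7, 69), (12, 73), (13, 81), (12, 85), (17, 89), (11, 91), (8, 93), (15, 94), (13, 97), (14, 97), (15, 98), (8, 100), (5, 102), (-7, 103), (3, 104), (13, 104), (6, 105)]
side [(-88, 4), (22, 6), (16, 9), (7, 10), (-90, 10), (-9, 11), (-3, 12), (-12, 13), (-16, 13), (-25, 14), (-9, 16), (-83, 20), (-82, 25), (6, 76), (8, 81), (6, 83), (6, 87), (5, 90), (5, 94), (4, 96), (7, 99), (7, 103), (10, 105), (9, 109), (9, 112), (4, 115), (7, 118), (6, 120), (9, 122), (9, 126), (8, 129)]
```

The foot face is now flat at about 12 mm from +22 to about -28 mm, and the mat carries it (+5 N). I'll loosen gradually and check.

```bash
python3 -m inch '[[[0,0,0,0,33],[0,0,0,0,33.5],[0,0,0,0,35],[0,0,0,0,38],[0,0,0,0,42]]]'; python3 tilt.py;  python3 - <<'E'
from rig import grab_frame
import cv2,numpy as np
b=grab_frame("scene")[0][70:190,130:270]
cv2.imwrite("pics/p6.png",cv2.resize(b,(700,600),interpolation=cv2.INTER_CUBIC))
E
```

```text
t: 9.65
ee_pos: [457.5, -314.0, 72.2]
tcp_rot: [-2.899, -1.207, 0.0]
force: [0.2, -0.6, -0.2]
finger_gap: 41.3
grip_force: 0.3
pics/prof969.png
mid [(24, 4), (22, 7), (24, 9), (12, 10), (14, 12), (19, 13), (21, 14), (13, 15), (10, 17), (-96, 19), (-94, 20), (16, 22), (10, 25), (-102, 27), (14, 28), (16, 30), (14, 32), (15, 33), (14, 37), (-108, 38), (-107, 39), (9, 40), (12, 42), (14, 44), (6, 46), (9, 48), (16, 50), (9, 51), (11, 53), (7, 54), (9, 56), (8, 59), (9, 60), (0, 64), (2, 66), (4, 71), (12, 81), (12, 85), (15, 87), (9, 90), (1, 92), (12, 93), (10, 95), (12, 96), (3, 97), (14, 98), (6, 99), (-1, 101), (0, 102), (2, 103), (-6, 104), (3, 108)]
side [(23, 4), (4, 8), (6, 9), (-11, 10), (3, 11), (-5, 11), (-4, 12), (-3, 13), (-27, 13), (-14, 16), (6, 73), (-5, 78), (7, 81), (7, 84), (7, 89), (6, 91), (9, 94), (7, 99), (3, 104), (6, 107), (5, 109), (4, 112), (9, 116), (8, 119), (7, 122), (7, 125), (12, 129)]
```

View pics/p6.png

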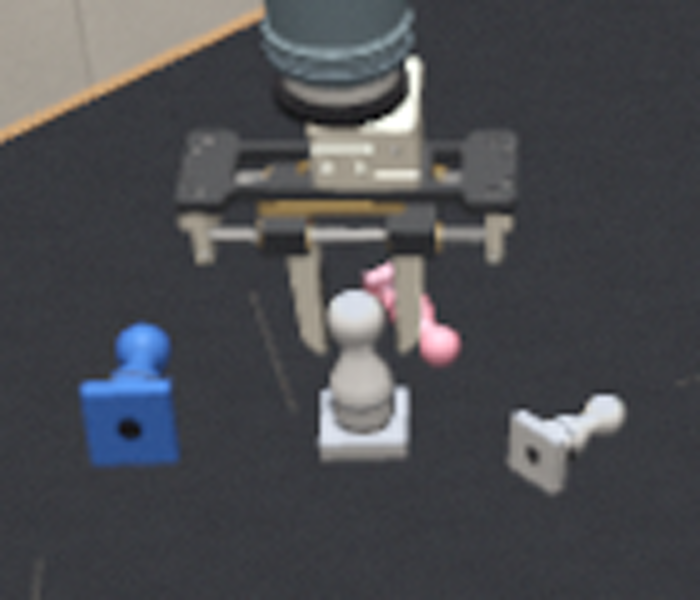

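The trimmer stands upright, foot flat at (364,425) and ball at (356,318), with the fingers open around it. I'll open wider, then rise straight up.

```bash
python3 -m inch '[[[0,0,0,0,52],[0,0,0,0,58],[0,0,0,0,58]]]'; python3 -m inch '[[[0,0,-10,0,58],[0,0,-40,0,58],[0,0,-80,0,58],[0,0,-120,0,58],[0,0,-120,0,58]]]'; python3 -m inch '[[[0,0,0,0,58],[0,0,0,0,58],[0,0,0,0,58],[0,0,0,0,58],[0,0,0,0,58]]]'; python3 - <<'E'
from h import *
from rig import grab_frame
p,d=grab_frame("scene"); cv2.imwrite("pics/p7.png",p)
v,u=np.nonzero(d>0); k=(u>185)&(u<225)&(v>110)&(v<170)&(p[v,u].min(1)>80); u,v=u[k],v[k]
W=world("scene",np.c_[u,v],d[v,u]); k=(np.linalg.norm(W[:,:2]-[457,-315],axis=1)<45)&(W[:,2]<115)&(W[:,2]>4); W=W[k]
print(W[:,2].max(), "ball mean",W[W[:,2]>80].mean(0).round(1),"neck/body",W[(W[:,2]>20)&(W[:,2]<40)].mean(0).round(1))
p0=cv2.imread("pics/scene0.png")
for n,(a,b,c,e) in dict(file=(160,230,203,260),ferrule=(262,282,200,222),tube=(345,370,245,285)).items(): print(n,cv2.absdiff(p,p0)[c:e,a:b].mean().round(2))
E
```

```text
t: 10.12
ee_pos: [457.7, -314.4, 72.6]
tcp_rot: [-2.9, -1.207, 0.0]
force: [-0.7, 0.4, -0.4]
finger_gap: 57.7
grip_force: 0.0
t: 10.75
ee_pos: [459.5, -316.2, 197.1]
tcp_rot: [2.893, 1.204, 0.005]
force: [-0.1, -0.1, -0.3]
finger_gap: 57.9
grip_force: 0.0
t: 11.38
ee_pos: [457.7, -314.5, 192.4]
tcp_rot: [-2.9, -1.207, 0.0]
force: [0.1, -0.7, -0.0]
finger_gap: 58.1
grip_force: 0.0
107.98956512420284 ball mean [ 462.5 -310.7   95.3] neck/body [ 465.2 -306.4   30. ]
file 1.2
ferrule 1.26
tube 1.21
```

View pics/p7.png

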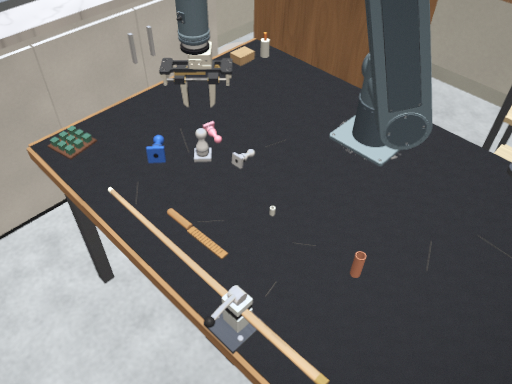

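The picture shows the trimmer standing free at (202,145), 105 mm tall, about 55 mm from where it lay. The gripper is well above it, and the tube, ferrule and file are unchanged.

```bash
python3 -c "
from rig import bot; print(bot.close_job())"
```

```text
the job is handed in; nothing more can be done
None
```

The trimmer stands upright and released on its foot, about 55 mm from where it fell, with the tube, ferrule and file untouched; the job is handed in, no verdict was returned, and one picture I viewed (912 px wide) exceeded the 800-pixel limit.

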